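Feel out the proud jack pad of a sensor base plate

ROBOT

A 6-joint arm with a two-finger parallel gripper is mounted at the origin on the work surface. World frame = base frame: x ahead of the robot, y to its left, z up, the work surface at z = 0. Lengths are in mm, angles in rad, forces in N, time in s.
With the tool pointing down it reaches from about 275 to 1000 mm from the base axis. Payload 8.4 kg.
Tool frame: the origin (TCP) lies at the very end of the fingers, on their centre line; the grasp point (between the pads) lies 19 mm behind it; z points along the fingers, y is the line along which they close (so a half turn about z gives the same grasp; the last joint's range is limited). The gripper opens to 85 mm and grips with 20 to 120 N. Pads are 22 mm wide; open, the fingers measure 114 mm over their backs; the gripper's body (76 mm by 85 mm) begins 54 mm behind the grasp point. The pads swing forward as they close: fully open they stand 13 mm farther back than shut.
Start: joints at [1.136, 0.353, 1.633, -0, 1.155, -0.002], TCP at [262.133, 567.375, 231.281] pointing down, gripper open.
Joint ranges: [-2.63, 2.63], [-0.92, 2.1], [0.06, 2.66], [-1.3, 4.44], [0, 2.69], [-3.02, 3.02]. Speed limits (rad/s): [2.22, 2.22, 2.79, 3.14, 3.14, 3.14].

INTERFACE

Orientations are given as [roll, pitch, yaw] about the fixed x, y, z axes, in that order (R = Rz(yaw) Ry(pitch) Rx(roll)).
In Python, from rig import sensors, grab_frame, camera_params, order gives the robot as it stands. The module is installed in compiled form; this text tells all that it offers.
- The arm moves only by the tool move_arm, never from a script. Its argument "motion" is a list of rows, each a list of 7 numbers: the turn, a rotation vector about the tool's x, y, z in fractions of the full range, 1 being 120 degrees, then the shift along the tool's x, y, z in normalised numbers (1 is 1000 mm), then the finger opening in m, from 0 to 0.0854. A call has 1 to 8 rows; each row is the pose to reach, as a shift and turn from the pose commanded when the call began, along the tool's axes at that moment; what a row does not reach only later rows make up. A row lasts 1/8 s, in which the tool goes at most 62.5 mm and 10.7 degrees, less where a joint would pass 70% of its speed; a pose out of reach is approached as far as the arm can. A shift or turn number past 1, either way, is cut back to 1. A call with a gripper value outside its range is refused whole. The fingers move at their own pace and stop on an object; "grip_force" is the grip in N (left out, the last holds). Time passes only in rows, so rows that repeat a pose let the fingers close. It gives the time, the measured TCP pose, the force, the opening and the grip force at its end, in the units of the state.
- sensors.sense(): the state, without advancing time (a new reading comes with each control period).
- grab_frame(name): name is "scene" or "side" or "wrist"; returns (picture, depth): 480x640x3 uint8, red, green, blue; 480x640 float32, mm along the optical axis (not along the pixel's ray), 0 where there is no reading.
- camera_params(name): a dict with "camera_matrix" (3x3 intrinsics, pixels), "world_from_camera" (4x4, takes a point from camera to world coordinates). Camera axes: x right, y down, z forward; pixel columns grow to the right and rows downward; lengths in mm; the calibration is good to about 2 mm. A picture is of the moment at which its call begins: read the wrist's pose just before it. camera_params takes no time and is no camera call; for the wrist camera it gives the pose at the moment of the call.
- order.sign_off(): hands the job in; it is judged then, once.
The state is a dict: "clock": time; "qpos": joint angles; "qvel": joint speeds; "joint_efforts": joint torques, N m; "eef_pos": TCP position; "tcp_rot": TCP orientation; "contact_force": force on the tool from outside, world axes, zero at the start; "wrist_torque": the same for the moment, N m; "opening": opening from 0.0 (shut) to 1.0 (fully open); "grasp_force": force on a finger pad.
Only numpy, scipy, OpenCV 4.12 (cv2) and the standard library are available. Lean on these libraries where they do the work, as an engineer would, in place of code of your own. Each camera call takes 0.05 s, during which the arm holds its last target. There are 200 camera calls.

TASK

A sensor has to stand level on this aluminium base plate, but one of the five jack pads down in its bores stands a few millimetres higher than the other four. Take the touch probe out of its stand, feel the pads gently with its tip to find the high one, and press that one down with the probe until it is level with the other four, without pushing down any of those. Then put the probe back fully home in its stand, upright, let go of it, and leave everything else on the table where it lies.

Things in the scene. Friction and masses are not known exactly. Their poses are not given: they have to be found in the camera images.
- plate: Thick aluminium base plate, fixed, 200 (x) x 170 (y) x 45 mm high, lying on the table. Origin: centre of its underside; z up. Five vertical round bores, 30 mm across, go down from its flat top: four near the corners, one in the middle. In each, below the plate's top, is a flat round steel jack pad 27 mm across. The pads themselves are not measured.
- bore1 (a point): Centre of the mouth of bore 1, level with the plate's top (45 mm above the table); at x -62, y -52 mm in the plate's frame. Four of the five pads stand at one common level, somewhere between 6 and 20 mm below the plate's top (different each time); the fifth, in any of the bores, stands 3 to 4 mm higher.
- bore2 (a point): Centre of the mouth of bore 2, level with the plate's top (45 mm above the table); at x -62, y 52 mm in the plate's frame. Every pad slides up and down and is held by friction alone: it stays put under a push below 9 N, slides down at about 11 to 14 N when pushed at up to 15 mm/s, and does not spring back.
- bore3 (a point): Centre of the mouth of bore 3, level with the plate's top (45 mm above the table); at x 0, y 0 mm in the plate's frame. Every pad has a lower stop 7 mm below the common level. Level means within 1.5 mm.
- bore4 (a point): Centre of the mouth of bore 4, level with the plate's top (45 mm above the table); at x 62, y -52 mm in the plate's frame. A push of more than 25 N spoils a pad.
- bore5 (a point): Centre of the mouth of bore 5, level with the plate's top (45 mm above the table); at x 62, y 52 mm in the plate's frame. It is built like the others.
- stand: Black block, fixed, 80 x 80 mm and 75 mm high, with a vertical round hole 18 mm across and 70 mm deep in the middle of its top, its rim chamfered by 3 mm. Origin: centre of its underside.
- stand_mouth (a point): Centre of the mouth of the stand's hole, 75 mm above the table. The probe starts here: stem in the hole, collar resting on the stand's top, tip 15 mm above the table. Fully home means just that.
- probe: Touch probe, 124 mm long, about 0.13 to 0.25 kg, loose. Origin: the end of its tip, z along the probe up to the grip. A steel stem 12 mm thick with a blunt tip (z 0 to 60 mm), a round collar 34 mm across (z 60 to 66 mm), a square aluminium grip 20 x 20 mm, sides along its x and y (z 66 to 120 mm), and a small round cap (to 124 mm).
- tape_roll: Roll of grey tape lying flat, 100 mm across, 48 mm high. Bystander.
- screwdriver: Screwdriver lying on the table near the stand. Bystander.
- wrench: Wrench lying on the table. Bystander.
- connector: Small steel connector plug standing upright, 28 mm across, 52 mm high. Bystander.
Mind the look-alikes: they are no part of the job. Leave any blue or purple look-alike of the probe alone.

How it is judged (in metres and radians):
On the way, in this order (a step that is already met when the one before it is completed fails the run):
1. the probe is lifted out of its stand (z of probe in the frame of stand above 0.08 m), for 0.1 s.
2. the high pad is level with the other four (value of joint pad_a between -0.0015 and 0.0015 m), for 0.2 s.
3. the probe is back home in its stand (horizontal distance between probe and stand below 0.006 m and z of probe in the frame of stand between 0.011 and 0.019 m and angle between probe's own z axis and vertical below 0.1 rad and linear speed of probe below 0.02 m/s), for 0.2 s.
At the end, for the whole second after the job is handed in: The pad that stood high is within 1.5 mm of the common level of the other four, and the probe stands upright in its stand with its collar down on the block (within 4 mm in height, 6 mm sideways, tilt under 0.1 rad), released and at rest (all of step 2 and all of step 3); the robot touches nothing.
It fails at once if one of the four good pads is pushed more than 1.5 mm below its level, or the high one more than 1.5 mm below it (value of joint any of pad_a, pad_b, pad_c, pad_d, pad_e below -0.0015 m).
It fails at once if a pad is pushed with more than 25 N (contact force between probe and pad_a above 25 N or contact force between probe and pad_b above 25 N or contact force between probe and pad_c above 25 N or contact force between probe and pad_d above 25 N or contact force between probe and pad_e above 25 N).
It fails at once if the fingers push on a pad (contact force between the fingers and pad_a above 1 N or contact force between the fingers and pad_b above 1 N or contact force between the fingers and pad_c above 1 N or contact force between the fingers and pad_d above 1 N or contact force between the fingers and pad_e above 1 N).
It fails at once if a bystander is moved by more than 20 mm (distance of any of spray_can, mug, tape_roll, screwdriver, wrench, sweets_box, connector from where it was at the start of the episode above 0.02 m).
It also fails if it takes over 62 s, if anything falls off the work surface, if the arm or the gripper's body presses on something with over 40 N, if the wrist force passes 120 N, or if a joint passes its speed limit or range.

## Working session

There is one attempt and no reset: what is moved stays moved. The work goes in short steps, Python scripts to look and compute and a tool call to move; the robot and the scene stay as the last step left them, time stands still between calls to the robot, and variables do not carry over. Pictures are saved under pics/ and viewed, at most 10 in all, crops included, and the job is handed in when it is done.

Besides the shell and the picture viewer there is one more tool, called by a JSON object that holds its "name" and its "arguments". move_arm: Moves the arm, as the interface text tells. Its arguments: {"type":"object","properties":{"motion":{"type":"array","items":{"type":"array","items":{"type":"number"}}},"grip_force":{"type":"number"}},"required":["motion"]}

```bash
mkdir -p pics; python3 - <<'E'
from rig import *
import cv2,numpy as np
print(sensors.sense())
for n in ("scene","side"):
    p,d=grab_frame(n); c=camera_params(n); print(n,c)
    cv2.imwrite(f"pics/{n}.png",p[:,:,::-1]); np.savez(f"{n}.npz",p=p,d=d,K=c["camera_matrix"],T=c["world_from_camera"])
E
```

```text
{'clock': 0.0, 'qpos': array([ 1.13559971e+00,  3.53654118e-01,  1.63412722e+00, -1.25747449e-05,
        1.15517903e+00, -2.37304920e-03]), 'qvel': array([-0.00158645,  0.00013296, -0.00162014,  0.00110771,  0.00150917,
        0.00150608]), 'joint_efforts': array([ 7.72025669e-04, -6.05261564e+01, -3.42067409e+01, -3.20624747e-05,
        9.54378425e-03,  5.16747707e-05]), 'eef_pos': array([261.93942282, 566.94917773, 230.56089928]), 'tcp_rot': array([-3.14022492e+00,  8.25158452e-06,  2.70877418e+00]), 'contact_force': array([ 0.44658175,  0.03891716, -0.2141014 ]), 'wrist_torque': array([-0.02594397,  0.02483256,  0.02320878]), 'grasp_force': 0.0, 'opening': 0.9985630985657967}
scene {'camera_matrix': array([[495.16363413,   0.        , 319.42096427],
       [  0.        , 495.16363413, 237.94659481],
       [  0.        ,   0.        ,   1.        ]]), 'world_from_camera': array([[ 2.34930078e-01,  5.96071406e-01, -7.67793421e-01,
         1.33225916e+03],
       [ 9.71881812e-01, -1.31106620e-01,  1.95593448e-01,
        -1.88208076e+02],
       [ 1.59248615e-02, -7.92155245e-01, -6.10111847e-01,
         7.27175816e+02],
       [ 0.00000000e+00,  0.00000000e+00,  0.00000000e+00,
         1.00000000e+00]])}
side {'camera_matrix': array([[505.95724452,   0.        , 319.21677209],
       [  0.        , 505.95724452, 242.2177587 ],
       [  0.        ,   0.        ,   1.        ]]), 'world_from_camera': array([[ 8.39338549e-01, -3.31020574e-01,  4.31203176e-01,
         8.80296650e+01],
       [-5.43567762e-01, -5.01284441e-01,  6.73236955e-01,
        -6.26487094e+02],
       [-6.69984056e-03, -7.99461874e-01, -6.00679468e-01,
         6.59460530e+02],
       [ 0.00000000e+00,  0.00000000e+00,  0.00000000e+00,
         1.00000000e+00]])}
```

View pics/scene.png

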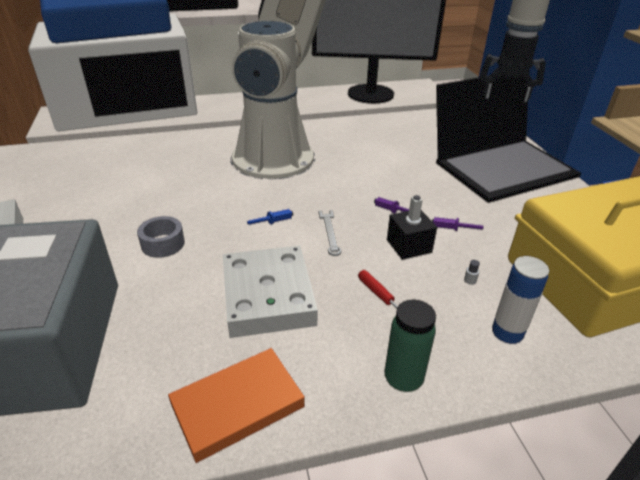

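View pics/side.png

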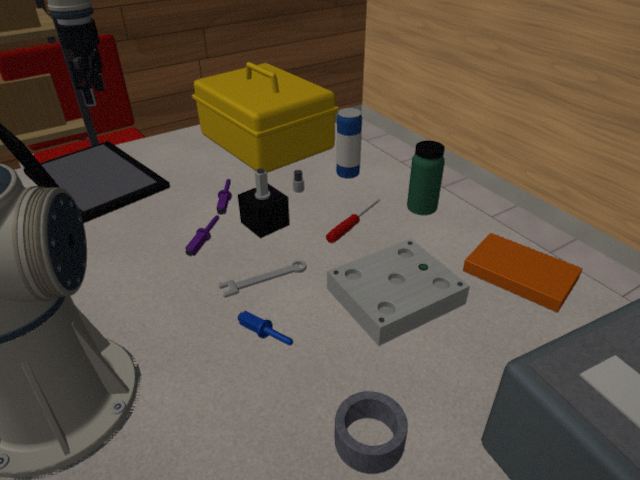

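The scene view shows the plate at about (268,290), with bores at (239,262), (288,257), (266,279), (244,303) and (297,299). The stand with the probe is at about (411,232), next to the purple look-alikes. The side view agrees.

```bash
cat > h.py <<'E'
import numpy as np,cv2
def cloud(d,K,T):
    v,u=np.mgrid[:480,:640]; d=d.astype(float)
    P=np.stack([(u-K[0,2])*d/K[0,0],(v-K[1,2])*d/K[1,1],d],-1)
    return P@T[:3,:3].T+T[:3,3]
def ray(u,v,K,T,z):
    r=T[:3,:3]@np.linalg.solve(K,[u,v,1.]); o=T[:3,3]; return (o+r*(z-o[2])/r[2])[:2]
E
python3 - <<'E'
from h import *
for n,pp,ps in (("scene",(268,290),(411,225)),("side",(397,285),(263,205))):
    f=np.load(n+".npz"); W=cloud(f["d"],f["K"],f["T"]); K,T=f["K"],f["T"]
    cp=ray(*pp,K,T,45); cs=ray(*ps,K,T,75); print(n,cp,cs)
    z=W[...,2]
    for nm,c,h,R in (("plate",cp,45,160),("stand",cs,75,70)):
        m=(abs(z-h)<6)&(np.hypot(W[...,0]-c[0],W[...,1]-c[1])<R)
        k=cv2.connectedComponentsWithStats(m.astype(np.uint8))
        i=1+np.argmax(k[2][1:,4]); m=k[1]==i
        print(nm,m.sum(),np.median(z[m]),cv2.minAreaRect(W[m][:,:2].astype(np.float32)))
    m=(z>85)&(z<140)&(np.hypot(W[...,0]-cs[0],W[...,1]-cs[1])<60)
    print("probe",m.sum(),W[m].mean(0),W[m].min(0),W[m].max(0))
    t=m&(z>z[m].max()-6);print("top",t.sum(),W[t].mean(0))
E
python3 - <<'E'
import cv2
a=cv2.imread('pics/scene.png')[180:350,200:480];b=cv2.imread('pics/side.png')[160:345,180:480]
cv2.imwrite('pics/c.png',cv2.resize(b,None,fx=2.6,fy=2.6,interpolation=3))
E
```

```text
scene [ 616.23264619 -108.82050475] [509.41039484 233.00653005]
plate 5547 46.50271568443611 ((587.0823364257812, -106.7100830078125), (170.31149291992188, 205.29981994628906), 87.62832641601562)
stand 681 76.4459743900502 ((494.73114013671875, 242.66488647460938), (85.77408599853516, 83.3336181640625), 5.361448287963867)
probe 253 [500.42990417 239.94435505 113.65162616] [483.92487033 232.05595584  85.30851091] [508.0981968  254.06377389 139.82283887]
top 35 [499.82265118 239.7292348  137.10153105]
side [ 576.66117035 -124.05179837] [479.33604307 205.72129796]
plate 6255 43.42227143592493 ((589.4940795898438, -108.1481704711914), (173.69261169433594, 203.40444946289062), 87.88355255126953)
stand 601 73.66106653878899 ((497.38336181640625, 237.96246337890625), (83.56262969970703, 78.55794525146484), 6.335948944091797)
probe 284 [494.24494018 235.65929419 113.85988289] [485.19337017 226.93753127  85.27493343] [508.30454975 251.51012901 139.71134452]
top 40 [495.70832344 238.72376746 136.44883344]
```

View pics/c.png

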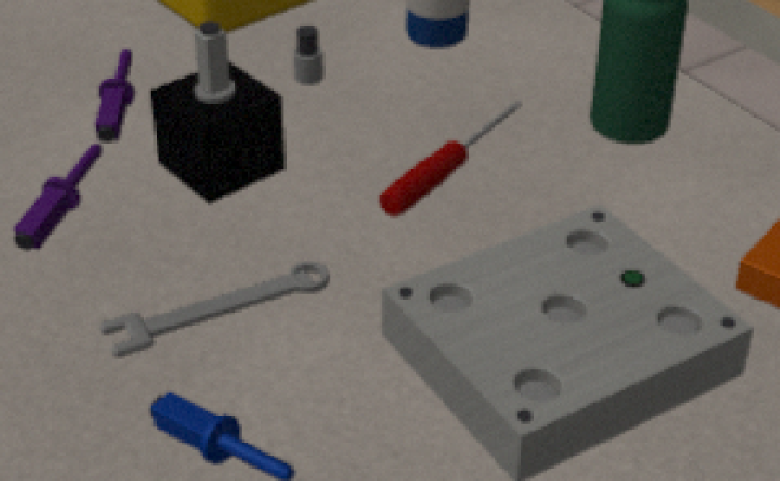

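```bash
cat >> h.py <<'E'
from scipy.spatial.transform import Rotation as Ro
def to(c,cy,t,ty):
    "rows numbers from pose c (xyz mm, rpy) to target t, tool down with yaw ty"
    R=Ro.from_euler('xyz',cy); G=Ro.from_euler('xyz',[np.pi,0,ty])
    print("rotvec",(R.inv()*G).as_rotvec().round(4),"shift m",(R.inv().apply(np.array(t)-c)/1000).round(5))
E
python3 - <<'E'
from h import *
from rig import *
for n in("scene","side"):
    f=np.load(n+".npz"); W=cloud(f["d"],f["K"],f["T"]); a=np.array([262,567]);b=np.array([497,239]);L=np.linalg.norm(b-a);u=(b-a)/L
    r=W[...,:2]-a; s=r@u; w=abs(r[...,0]*u[1]-r[...,1]*u[0]); m=(s>100)&(s<L)&(w<90)&(f["d"]>0)&(W[...,2]<600)
    print(W[m][:,2].max())
s=sensors.sense(); to([262.1,567.4,231.3],[np.pi,0,2.7088],[497,239,270],1.67)
T=camera_params("wrist")["world_from_camera"];print(camera_params("wrist")["camera_matrix"]);R=Ro.from_euler('xyz',s["tcp_rot"])
print(R.inv().apply(T[:3,3]-s["eef_pos"]), (R.inv().as_matrix()@T[:3,:3]).round(3))
E
```

```text
141.92826032270148
139.14762802163978
rotvec [ 0.     -0.      1.0388] shift m [-0.35098 -0.1996  -0.0387 ]
[[346.84877983   0.         323.89842686]
 [  0.         346.84877983 239.01500516]
 [  0.           0.           1.        ]]
[  74.30787249   -0.48696599 -143.21865472] [[ 0.001 -0.957 -0.289]
 [ 1.     0.001  0.001]
 [-0.    -0.289  0.957]]
```

Careful with the scale: turns go in shares of 120 degrees. That gives: 1.0388 rad / 2.0944 = 0.496.

{"name": "move_arm", "arguments": {"motion": [[0,0,0.0812,-0.05,-0.03,-0.0387,0.085],[0,0,0.1623,-0.1,-0.06,-0.0387,0.085],[0,0,0.2435,-0.15,-0.085,-0.0387,0.085],[0,0,0.3247,-0.2,-0.115,-0.0387,0.085],[0,0,0.4058,-0.25,-0.142,-0.0387,0.085],[0,0,0.496,-0.3,-0.17,-0.0387,0.085],[0,0,0.496,-0.351,-0.1996,-0.0387,0.085],[0,0,0.496,-0.351,-0.1996,-0.0387,0.085]]}}

```text
clock: 1.1
eef_pos: [498.7, 235.8, 269.7]
tcp_rot: [-3.141, 0.001, 1.666]
contact_force: [-0.5, 0.6, 0.6]
opening: 0.997
grasp_force: 0.0
```

```bash
python3 - <<'E'
from h import *
from rig import *
s=sensors.sense();print(s["eef_pos"],s["tcp_rot"])
c=camera_params("wrist");p,d=grab_frame("wrist");T,K=c["world_from_camera"],c["camera_matrix"]
np.savez("w1.npz",p=p,d=d,K=K,T=T);cv2.imwrite("pics/w1.png",p[:,:,::-1])
W=cloud(d,K,T);z=W[...,2];r=np.hypot(W[...,0]-497,W[...,1]-239)
for lo,hi,R in((69,80,60),(128,142,25),(60,85,22)):
    m=(z>lo)&(z<hi)&(r<R)
    if m.any():print(lo,m.sum(),np.median(z[m]),cv2.minAreaRect(W[m][:,:2].astype(np.float32)))
E
```

```text
[498.74455846 235.77373617 269.66554285] [-3.14149771e+00  9.50972662e-04  1.66550237e+00]
69 5384 75.72345694802411 ((494.80352783203125, 242.62844848632812), (80.04257202148438, 80.45883178710938), 6.613868236541748)
128 598 138.28690923001986 ((494.817626953125, 243.2845458984375), (19.928810119628906, 19.50916290283203), 5.971277236938477)
60 750 76.9801750190287 ((497.15643310546875, 241.1029510498047), (38.888099670410156, 43.29957962036133), 89.8858642578125)
```

View pics/w1.png

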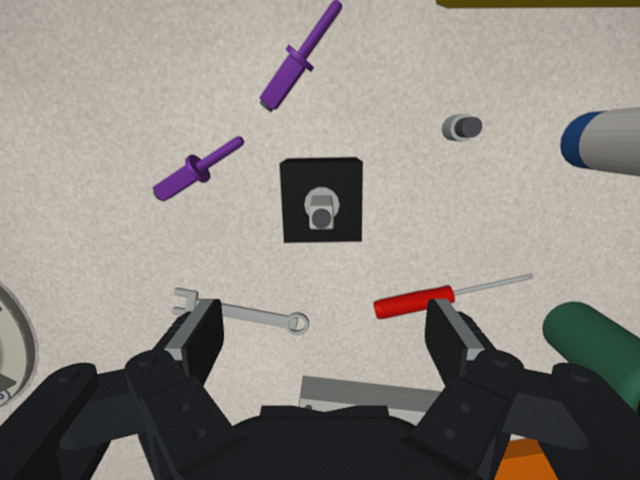

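The stand shows at about (321,200) with the probe upright in it; the grip's sides line up with the picture axes. I'll repeat the measurement now that the arm has settled.

```bash
cat >> h.py <<'E'
def stand():
    from rig import sensors,grab_frame,camera_params
    s=sensors.sense();print(s["clock"],s["eef_pos"].round(2),s["tcp_rot"].round(4),s["contact_force"].round(2))
    c=camera_params("wrist");p,d=grab_frame("wrist");T,K=c["world_from_camera"],c["camera_matrix"]
    W=cloud(d,K,T);z=W[...,2];r=np.hypot(W[...,0]-495,W[...,1]-241)
    for lo,hi,R in((69,80,60),(135,142,25)):
        m=(z>lo)&(z<hi)&(r<R)
        if m.any():print(lo,m.sum(),np.median(z[m]),cv2.minAreaRect(W[m][:,:2].astype(np.float32)),W[m].mean(0))
    return p,d,W
E
python3 - <<'E'
from h import *
for i in range(3): p,d,W=stand()
from rig import *
s=sensors.sense()
to([497,239,270],[np.pi,0,1.67],[495,242,150],1.677)
E
```

```text
1.15 [497.65 237.4  269.62] [-3.1409e+00  1.0000e-04  1.6666e+00] [-0.16 -0.78 -0.87]
69 5382 75.696820252435 ((494.853515625, 242.615478515625), (80.0942611694336, 80.48706817626953), 6.5275492668151855) [494.47257927 245.68736805  75.68388037]
135 468 139.17893187375745 ((494.9979248046875, 243.3157501220703), (19.069507598876953, 18.764347076416016), 5.8431830406188965) [495.04090921 243.61430581 138.36015585]
1.2 [496.98 238.51 269.67] [-3.1407e+00 -2.0000e-04  1.6683e+00] [-0.09  0.66  0.21]
69 5345 75.70396570004493 ((494.8187561035156, 242.65879821777344), (80.19001007080078, 80.43189239501953), 6.543640613555908) [494.50284122 245.75010401  75.69139882]
135 489 139.0917302740188 ((494.8384094238281, 243.20663452148438), (19.62574005126953, 19.705034255981445), 4.756117820739746) [494.87262075 243.4723109  138.15168336]
1.25 [496.6  239.26 269.71] [-3.1408e+00 -2.0000e-04  1.6698e+00] [0.14 0.18 0.68]
69 5339 75.69537894073761 ((494.7709655761719, 242.5763702392578), (80.13330078125, 80.54931640625), 6.455373764038086) [494.49627693 245.73929134  75.68528734]
135 471 139.1728314178407 ((495.0007019042969, 243.05189514160156), (19.05641746520996, 19.578584671020508), 5.699738025665283) [494.82862532 243.64948417 138.30290711]
rotvec [ 0.     0.    -0.007] shift m [ 0.00318 -0.00169  0.12   ]
```

Scaled: -0.014 rad / 2.0944 = -0.0067.

{"name": "move_arm", "arguments": {"motion": [[0,0,-0.0067,0.0041,-0.0018,0.04,0.085],[0,0,-0.0067,0.0041,-0.0018,0.08,0.085],[0,0,-0.0067,0.0041,-0.0018,0.11,0.085],[0,0,-0.0067,0.0041,-0.0018,0.14,0.085],[0,0,-0.0067,0.0041,-0.0018,0.165,0.085],[0,0,-0.0067,0.0041,-0.0018,0.178,0.085],[0,0,-0.0067,0.0041,-0.0018,0.178,0.085],[0,0,-0.0067,0.0041,-0.0018,0.178,0.085]], "grip_force": 60}}

```text
clock: 2.3
eef_pos: [495.3, 243.5, 92.9]
tcp_rot: [3.14, -0.0, 1.685]
contact_force: [0.2, 0.0, 1.3]
opening: 0.995
grasp_force: 0.0
```

{"name": "move_arm", "arguments": {"motion": [[0,0,0,0,0,0,0.015],[0,0,0,0,0,0,0.015],[0,0,0,0,0,0,0.015],[0,0,0,0,0,0,0.015],[0,0,0,0,0,0,0.015],[0,0,0,0,0,0,0.015]], "grip_force": 60}}

```text
clock: 3.05
eef_pos: [495.1, 242.9, 92.3]
tcp_rot: [3.141, -0.0, 1.684]
contact_force: [-1.6, -0.9, 5.6]
opening: 0.222
grasp_force: 58.7
```

```bash
python3 - <<'E'
from h import *
p,d,W=stand()
cv2.imwrite("pics/w2.png",p[:,:,::-1])
E
```

```text
3.05 [495.05 242.92  92.29] [ 3.1412e+00 -1.0000e-04  1.6840e+00] [-1.55 -0.87  5.56]
69 13845 75.63390988587474 ((494.5638732910156, 247.62515258789062), (80.41693878173828, 71.17301177978516), 6.5058112144470215) [493.59087844 261.23843742  75.56042651]
135 3718 139.1538609165185 ((494.3391418457031, 245.247314453125), (42.82781219482422, 23.013532638549805), 6.606065273284912) [494.04200363 246.76670603 138.43231693]
```

View pics/w2.png

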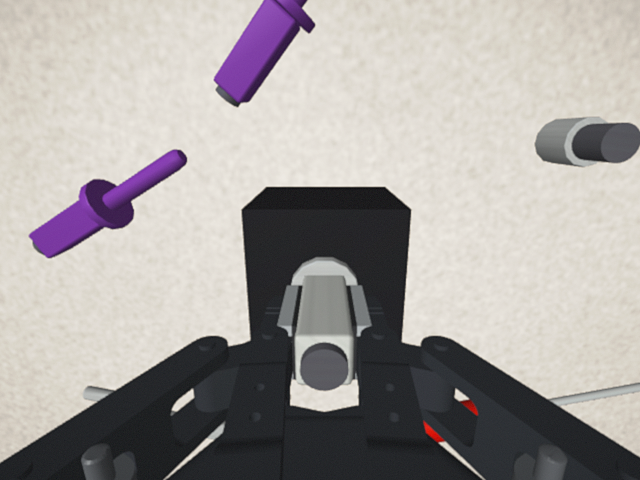

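{"name": "move_arm", "arguments": {"motion": [[0,0,0,0,0,-0.03,0.015],[0,0,0,0,0,-0.07,0.015],[0,0,0,0,0,-0.12,0.015],[0,0,0,0,0,-0.16,0.015],[0,0,0,-0.03,0.0034,-0.178,0.015],[0,0,0,-0.08,0.009,-0.178,0.015],[0,0,0,-0.14,0.0158,-0.178,0.015],[0,0,0,-0.2,0.0226,-0.178,0.015]]}}

```text
clock: 4.1
eef_pos: [539.8, 45.1, 269.6]
tcp_rot: [-3.141, -0.0, 1.685]
contact_force: [1.2, -0.4, -1.6]
opening: 0.224
grasp_force: 59.4
```

{"name": "move_arm", "arguments": {"motion": [[0,0,0,-0.055,0.006,0,0.015],[0,0,0,-0.11,0.012,0,0.015],[0,0,0,-0.16,0.018,0,0.015],[0,0,0,-0.2,0.024,0,0.015],[0,0,0,-0.2128,0.0242,0,0.015],[0,0,0,-0.2128,0.0242,0,0.015]]}}

```text
clock: 4.85
eef_pos: [587.5, -162.2, 269.3]
tcp_rot: [-3.14, -0.001, 1.683]
contact_force: [-0.0, -0.2, -2.1]
opening: 0.227
grasp_force: 59.4
```

```bash
python3 - <<'E'
from h import *
for i in range(2):stand()
from rig import *
c=camera_params("wrist");K,T=c["camera_matrix"],c["world_from_camera"]
D=[]
for i in range(6): p,d=grab_frame("wrist");D.append(np.where(d>0,d,np.nan))
d=np.nan_to_num(np.nanmean(D,0));np.savez("w3.npz",p=p,d=d,K=K,T=T);cv2.imwrite("pics/w3.png",p[:,:,::-1])
s=sensors.sense();print(s["eef_pos"],s["clock"],s["contact_force"],s["opening"])
W=cloud(d,K,T);z=W[...,2]
m=(abs(z-45)<3)&(np.hypot(W[...,0]-588,W[...,1]+107)<150)
k=cv2.connectedComponentsWithStats(m.astype(np.uint8));m=k[1]==1+np.argmax(k[2][1:,4])
r=cv2.minAreaRect(W[m][:,:2].astype(np.float32));print(r,np.median(z[m]))
E
```

```text
4.85 [ 587.5  -162.17  269.32] [-3.1404e+00 -8.0000e-04  1.6828e+00] [-0.01 -0.17 -2.12]
4.9 [ 587.49 -161.31  269.45] [-3.1406e+00 -9.0000e-04  1.6837e+00] [-0.17  0.83 -2.21]
[ 588.00279691 -161.26925424  270.14062277] 5.25 [ 1.19549045 -0.65655865 -2.1029197 ] 0.2274028128456618
((587.1248779296875, -107.4437026977539), (169.7444305419922, 199.51425170898438), 87.69136047363281) 45.47033806508006
```

View pics/w3.png

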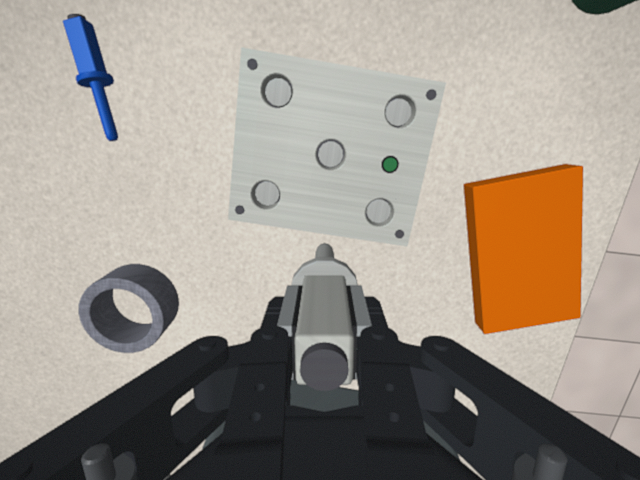

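The wrist view shows the plate whole and unobstructed. Its bores are at (277,91), (400,111), (331,154), (266,194) and (379,212), and the probe is held squarely with its tip near (324,250). Next I'll read the pad depths.

```bash
python3 - <<'E'
from h import *
f=np.load("w3.npz");W=cloud(f["d"],f["K"],f["T"]);z=W[...,2];c=np.array([587.1,-107.4]);a=np.radians(-2.31)
R=np.array([[np.cos(a),-np.sin(a)],[np.sin(a),np.cos(a)]])
V=(f["p"].astype(float)).mean(2)
for i,b in enumerate([(-62,-52),(-62,52),(0,0),(62,-52),(62,52)],1):
    q=c+R@b; r=np.hypot(W[...,0]-q[0],W[...,1]-q[1])
    m=(r<22)&(z<42)&(z>20);n=(r>17)&(r<26)&(z>42);q2=W[m][:,:2].mean(0);mi=(r<8)
    print(i,q.round(1),"pad z",np.median(z[mi]).round(2),z[mi].std().round(2),"top",np.median(z[n]).round(2),"centre of low pts",q2.round(1),m.sum())
E
```

```text
1 [ 523.1 -156.9] pad z 357.8 86.04 top 343.81 centre of low pts [ 521.9 -158.3] 633
2 [527.2 -52.9] pad z 35.44 0.31 top 45.6 centre of low pts [526.1 -52. ] 785
3 [ 587.1 -107.4] pad z 35.43 0.35 top 45.48 centre of low pts [ 587.5 -108.2] 621
4 [ 647.  -161.9] pad z 38.55 0.31 top 347.46 centre of low pts [ 647.9 -162.9] 600
5 [651.1 -57.9] pad z 35.33 0.31 top 45.43 centre of low pts [652.8 -57. ] 761
```

{"name": "move_arm", "arguments": {"motion": [[0,0,0,0.03,0.003,0.02,0.015],[0,0,0,0.0543,0.0053,0.06,0.015],[0,0,0,0.0543,0.0053,0.1,0.015],[0,0,0,0.0543,0.0053,0.13,0.015],[0,0,0,0.0543,0.0053,0.148,0.015],[0,0,0,0.0543,0.0053,0.154,0.015],[0,0,0,0.0543,0.0053,0.154,0.015],[0,0,0,0.0543,0.0053,0.154,0.015]]}}

```text
clock: 6.25
eef_pos: [587.9, -107.7, 117.1]
tcp_rot: [3.14, 0.001, 1.684]
contact_force: [1.7, 0.0, -1.0]
opening: 0.226
grasp_force: 59.4
```

```bash
python3 - <<'E'
from h import *
f=np.load("w3.npz");W=cloud(f["d"],f["K"],f["T"]);z=W[...,2]
r=np.hypot(W[...,0]-523.1,W[...,1]+156.9)
m=(r<8)&(z<60);print("pad1",m.sum(),np.median(z[m]))
E
```

```text
pad1 168 35.40436435795041
```

{"name": "move_arm", "arguments": {"motion": [[0,0,0,0,0,0.001,0.015],[0,0,0,0,0,0.002,0.015],[0,0,0,0,0,0.0025,0.015],[0,0,0,0,0,0.0025,0.015]]}}

```text
clock: 6.75
eef_pos: [587.1, -107.5, 113.5]
tcp_rot: [-3.142, -0.0, 1.684]
contact_force: [0.4, -0.3, -2.1]
opening: 0.226
grasp_force: 59.4
```

{"name": "move_arm", "arguments": {"motion": [[0,0,0,0,0,0.0003,0.015],[0,0,0,0,0,0.0005,0.015],[0,0,0,0,0,0.0005,0.015]]}}

```text
clock: 7.12
eef_pos: [587.1, -107.4, 113.0]
tcp_rot: [-3.142, -0.0, 1.684]
contact_force: [0.9, 0.9, -1.8]
opening: 0.226
grasp_force: 59.4
```

{"name": "move_arm", "arguments": {"motion": [[0,0,0,0,0,0.0003,0.015],[0,0,0,0,0,0.0005,0.015],[0,0,0,0,0,0.0005,0.015]]}}

```text
clock: 7.5
eef_pos: [587.1, -107.4, 112.5]
tcp_rot: [-3.142, 0.0, 1.684]
contact_force: [0.2, -0.8, -1.8]
opening: 0.226
grasp_force: 59.4
```

{"name": "move_arm", "arguments": {"motion": [[0,0,0,0,0,0.0003,0.015],[0,0,0,0,0,0.0004,0.015],[0,0,0,0,0,0.0004,0.015]]}}

```text
clock: 7.88
eef_pos: [587.1, -107.4, 112.1]
tcp_rot: [3.142, 0.0, 1.684]
contact_force: [0.6, -0.2, -2.1]
opening: 0.223
grasp_force: 59.4
```

Commanded z is now 112.1 with no contact yet, so I'll keep going down in small steps.

{"name": "move_arm", "arguments": {"motion": [[0,0,0,0,0,0.0003,0.015],[0,0,0,0,0,0.0004,0.015],[0,0,0,0,0,0.0004,0.015]]}}

```text
clock: 8.25
eef_pos: [587.2, -107.5, 111.9]
tcp_rot: [3.141, 0.0, 1.684]
contact_force: [0.4, 0.2, 1.8]
opening: 0.226
grasp_force: 59.8
```

{"name": "move_arm", "arguments": {"motion": [[0,0,0,0,0,0.0003,0.015],[0,0,0,0,0,0.0004,0.015],[0,0,0,0,0,0.0004,0.015]]}}

```text
clock: 8.62
eef_pos: [587.3, -107.5, 111.8]
tcp_rot: [3.141, 0.0, 1.684]
contact_force: [-1.6, 0.8, 5.2]
opening: 0.225
grasp_force: 60.4
```

{"name": "move_arm", "arguments": {"motion": [[0,0,0,0,0,-0.012,0.015],[0,0,0,0,0,-0.026,0.015],[0,0,0,-0.03,0.026,-0.028,0.015],[0,0,0,-0.0609,0.0534,-0.028,0.015],[0,0,0,-0.0609,0.0534,-0.028,0.015],[0,0,0,-0.0609,0.0534,-0.015,0.015],[0,0,0,-0.0609,0.0534,-0.0075,0.015],[0,0,0,-0.0609,0.0534,-0.006,0.015]]}}

```text
clock: 9.62
eef_pos: [645.9, -161.2, 116.2]
tcp_rot: [-3.14, -0.001, 1.685]
contact_force: [0.8, -0.3, -1.1]
opening: 0.226
grasp_force: 59.4
```

{"name": "move_arm", "arguments": {"motion": [[0,0,0,0,0,0,0.015],[0,0,0,0,0,0.0005,0.015],[0,0,0,0,0,0.0008,0.015],[0,0,0,0,0,0.0008,0.015]]}}

```text
clock: 10.12
eef_pos: [647.1, -162.0, 116.6]
tcp_rot: [3.141, 0.0, 1.684]
contact_force: [-1.2, -0.4, -2.0]
opening: 0.225
grasp_force: 59.4
```

{"name": "move_arm", "arguments": {"motion": [[0,0,0,0,0,0.0004,0.015],[0,0,0,0,0,0.0008,0.015],[0,0,0,0,0,0.0008,0.015]]}}

```text
clock: 10.5
eef_pos: [647.0, -161.9, 115.6]
tcp_rot: [-3.142, -0.0, 1.684]
contact_force: [-0.7, 0.1, -2.2]
opening: 0.232
grasp_force: 59.4
```

{"name": "move_arm", "arguments": {"motion": [[0,0,0,0,0,0.0003,0.015],[0,0,0,0,0,0.0004,0.015],[0,0,0,0,0,0.0004,0.015]]}}

```text
clock: 10.88
eef_pos: [647.1, -161.9, 115.4]
tcp_rot: [3.142, 0.0, 1.684]
contact_force: [0.4, 0.7, -1.3]
opening: 0.223
grasp_force: 59.5
```

{"name": "move_arm", "arguments": {"motion": [[0,0,0,0,0,0.0004,0.015],[0,0,0,0,0,0.0008,0.015],[0,0,0,0,0,0.0012,0.015],[0,0,0,0,0,0.0016,0.015],[0,0,0,0,0,0.002,0.015],[0,0,0,0,0,0.0024,0.015],[0,0,0,0,0,0.0028,0.015],[0,0,0,0,0,0.0028,0.015]]}}

```text
clock: 11.88
eef_pos: [647.3, -162.0, 113.6]
tcp_rot: [3.141, 0.0, 1.684]
contact_force: [-4.0, -0.2, 8.4]
opening: 0.228
grasp_force: 61.0
```

{"name": "move_arm", "arguments": {"motion": [[0,0,0,0,0,0.0003,0.015],[0,0,0,0,0,0.0006,0.015],[0,0,0,0,0,0.0009,0.015],[0,0,0,0,0,0.0012,0.015],[0,0,0,0,0,0.0014,0.015],[0,0,0,0,0,0.0014,0.015]]}}

```text
clock: 12.62
eef_pos: [647.3, -162.0, 112.2]
tcp_rot: [3.141, 0.0, 1.684]
contact_force: [-2.2, 0.8, 9.4]
opening: 0.222
grasp_force: 60.9
```

{"name": "move_arm", "arguments": {"motion": [[0,0,0,0,0,-0.01,0.015],[0,0,0,0,0,-0.03,0.015],[0,0,0,0,0,-0.07,0.015],[0,0,0,0.002,-0.02,-0.11,0.015],[0,0,0,0.005,-0.045,-0.15,0.015],[0,0,0,0.0067,-0.0586,-0.159,0.015],[0,0,0,0.0067,-0.0586,-0.159,0.015],[0,0,0,0.0067,-0.0586,-0.159,0.015]]}}

```text
clock: 13.62
eef_pos: [588.0, -161.7, 268.7]
tcp_rot: [-3.14, -0.001, 1.684]
contact_force: [-0.4, -0.5, -2.3]
opening: 0.223
grasp_force: 59.6
```

```bash
python3 - <<'E'
from h import *
from rig import *
for i in range(3): grab_frame("wrist")
c=camera_params("wrist");K,T=c["camera_matrix"],c["world_from_camera"]
D=[]
for i in range(6): p,d=grab_frame("wrist");D.append(np.where(d>0,d,np.nan))
d=np.nan_to_num(np.nanmean(D,0));cv2.imwrite("pics/w4.png",p[:,:,::-1])
s=sensors.sense();print(s["clock"],s["eef_pos"],s["contact_force"],s["opening"])
W=cloud(d,K,T);z=W[...,2]
for q in [(523.1,-156.9),(527.2,-52.9),(587.1,-107.4),(647,-161.9),(651.1,-57.9)]:
    m=(np.hypot(W[...,0]-q[0],W[...,1]-q[1])<8)&(z<60);print(q,np.median(z[m]).round(2))
E
```

```text
14.075 [ 588.13223853 -161.84018805  269.77347926] [-0.182468    0.19502053 -2.17236543] 0.23041684151610184
(523.1, -156.9) 35.15
(527.2, -52.9) 35.32
(587.1, -107.4) 35.18
(647, -161.9) 35.45
(651.1, -57.9) 35.09
```

View pics/w4.png

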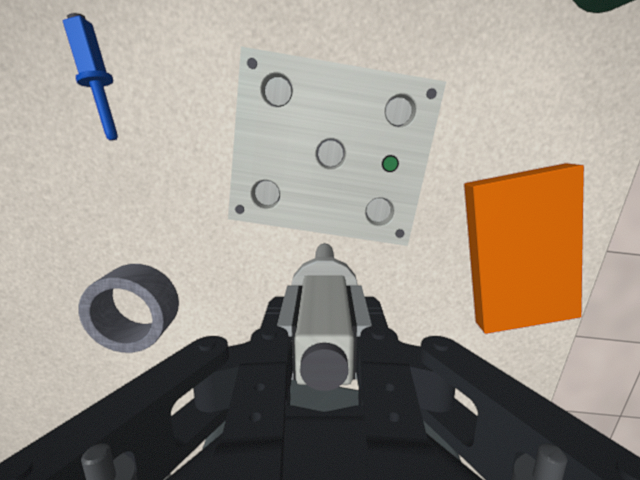

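Pad 4 now reads 35.45, against 35.1–35.3 for the others, so all five are level. The probe is still square in the grip at (324,250), so I'll take it back to the stand.

{"name": "move_arm", "arguments": {"motion": [[0,0,0,0.04,-0.0045,0,0.015],[0,0,0,0.095,-0.011,0,0.015],[0,0,0,0.15,-0.017,0,0.015],[0,0,0,0.205,-0.0233,0,0.015],[0,0,0,0.26,-0.0295,0,0.015],[0,0,0,0.315,-0.0357,0,0.015],[0,0,0,0.365,-0.0414,0,0.015],[0,0,0,0.4,-0.0453,0,0.015]]}}

```text
clock: 15.08
eef_pos: [497.2, 232.5, 270.3]
tcp_rot: [3.141, -0.0, 1.685]
contact_force: [1.1, -0.7, -2.2]
opening: 0.227
grasp_force: 59.5
```

{"name": "move_arm", "arguments": {"motion": [[0,0,0,0.0128,-0.0015,0.02,0.015],[0,0,0,0.0128,-0.0015,0.05,0.015],[0,0,0,0.0128,-0.0015,0.08,0.015],[0,0,0,0.0128,-0.0015,0.1,0.015],[0,0,0,0.0128,-0.0015,0.1,0.015],[0,0,0,0.0128,-0.0015,0.1,0.015]]}}

```text
clock: 15.82
eef_pos: [495.5, 243.2, 170.9]
tcp_rot: [3.141, -0.0, 1.684]
contact_force: [0.4, -0.1, -1.6]
opening: 0.225
grasp_force: 59.4
```

{"name": "move_arm", "arguments": {"motion": [[0,0,0,0,0,0.01,0.015],[0,0,0,0,0,0.02,0.015],[0,0,0,0,0,0.03,0.015],[0,0,0,0,0,0.03,0.015]]}}

```text
clock: 16.32
eef_pos: [494.2, 242.6, 139.0]
tcp_rot: [-3.14, 0.001, 1.684]
contact_force: [-0.8, -0.2, -2.3]
opening: 0.224
grasp_force: 59.4
```

Commanded z is 140, so the tip is inside the hole with no side force. I'll lower the probe to 92.

{"name": "move_arm", "arguments": {"motion": [[0,0,0,0,0,0.01,0.015],[0,0,0,0,0,0.02,0.015],[0,0,0,0,0,0.03,0.015],[0,0,0,0,0,0.04,0.015],[0,0,0,0,0,0.045,0.015],[0,0,0,0,0,0.047,0.015],[0,0,0,0,0,0.048,0.015],[0,0,0,0,0,0.048,0.015]]}}

```text
clock: 17.32
eef_pos: [495.2, 243.1, 92.4]
tcp_rot: [3.141, -0.0, 1.684]
contact_force: [-0.3, -0.6, -1.8]
opening: 0.23
grasp_force: 59.5
```

{"name": "move_arm", "arguments": {"motion": [[0,0,0,0,0,0.0005,0.015],[0,0,0,0,0,0.0005,0.03],[0,0,0,0,0,0.0005,0.06],[0,0,0,0,0,0.0005,0.085],[0,0,0,0,0,0.0005,0.085],[0,0,0,0,0,0.0005,0.085],[0,0,0,0,0,0.0005,0.085]]}}

```text
clock: 18.2
eef_pos: [494.9, 243.0, 91.6]
tcp_rot: [-3.142, 0.0, 1.684]
contact_force: [-0.4, -0.1, -0.5]
opening: 0.995
grasp_force: 0.0
```

{"name": "move_arm", "arguments": {"motion": [[0,0,0,0,0,-0.02,0.085],[0,0,0,0,0,-0.05,0.085],[0,0,0,0,0,-0.09,0.085],[0,0,0,0,0,-0.13,0.085],[0,0,0,0,0,-0.165,0.085],[0,0,0,0,0,-0.178,0.085],[0,0,0,0,0,-0.178,0.085],[0,0,0,0,0,-0.178,0.085]]}}

```text
clock: 19.2
eef_pos: [494.2, 242.6, 268.0]
tcp_rot: [-3.139, 0.001, 1.684]
contact_force: [-1.2, 0.1, -0.1]
opening: 0.994
grasp_force: 0.0
```

```bash
python3 - <<'E'
from h import *
for i in range(3): p,d,W=stand()
cv2.imwrite("pics/w5.png",p[:,:,::-1])
E
```

```text
19.2 [494.2  242.63 267.98] [-3.1393e+00  8.0000e-04  1.6840e+00] [-1.18  0.14 -0.12]
69 5308 75.71293382419177 ((494.736572265625, 242.73171997070312), (80.35859680175781, 80.17461395263672), 6.49327278137207) [494.64254934 245.79333629  75.72287002]
135 473 139.05319289064636 ((494.3834228515625, 243.56201171875), (18.95392608642578, 19.5284481048584), 6.0502471923828125) [494.14214054 243.81441016 138.20913599]
19.25 [494.2  242.62 267.91] [-3.1391e+00  9.0000e-04  1.6840e+00] [-0.06  0.79  0.33]
69 5308 75.70310912156827 ((494.859619140625, 242.79641723632812), (80.04153442382812, 80.16596984863281), 6.545421123504639) [494.67609429 245.71086791  75.71248836]
135 473 139.16295031103988 ((494.36566162109375, 243.191650390625), (18.914974212646484, 18.91769027709961), 7.156848430633545) [494.24418409 243.93330216 138.29738298]
19.3 [494.27 242.67 268.04] [-3.1392e+00  9.0000e-04  1.6840e+00] [ 0.16 -0.29  0.38]
69 5319 75.71403789485208 ((494.81646728515625, 242.77577209472656), (80.07382202148438, 80.25028991699219), 6.510525226593018) [494.63049823 245.74412401  75.71558847]
135 460 139.15954080770135 ((494.414306640625, 243.23069763183594), (18.851327896118164, 18.891586303710938), 6.051037788391113) [494.12058396 243.73338108 138.32773335]
```

View pics/w5.png

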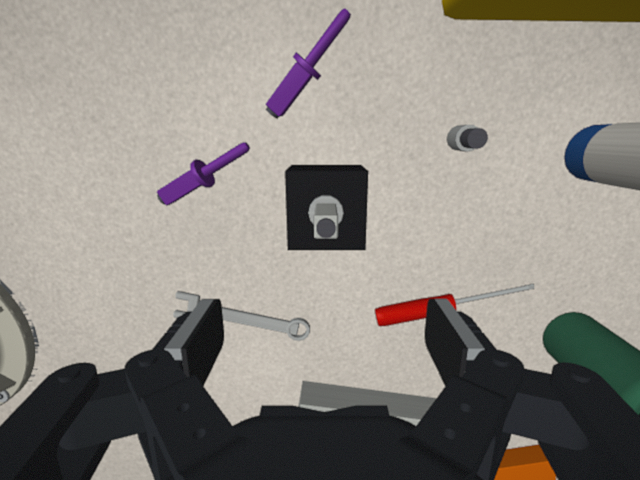

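The probe stands upright in the stand at about (325,212), with its cap at 139.1 mm as at the start. Nothing else has moved and the gripper is clear.

```bash
python3 -c "
from rig import order
print(order.sign_off())"
```

```text
the job is handed in; nothing more can be done
None
```

I found the high pad in bore 4, pressed it down to within about 0.3 mm of the other four, put the probe back fully home in its stand, released it, and handed the job in at about 19 s; the sign-off gave no verdict. I picked out the high pad from wrist-camera depth on all five, then confirmed it by touching pads 3 and 4 only.

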